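# Feel out the throw of a door stay and note it on the rule

## Task

On the wooden board lies an aluminium friction door stay that we want to fit to the door, and we need to know how far its arm swings. Press the arm round from its resting side, towards the far end of the rule, until you feel it firm up on the buffer hidden in its housing; press it no harder than it takes to feel that, and leave the arm standing there, still bearing on the buffer. Then slide the aluminium marker along the rule until it is level with the arm's pointer, let go, and leave the other things where they are.

Things in the scene. Friction and masses are not known exactly. Their poses are not given: they have to be found in the camera images.
- board: plywood board fixed on the table, 360 (x) by 320 (y) by 18 mm thick; origin at the centre of its underside. Its x points from the rule to the stay's hinge, its y along the rule from the marker's starting end to the far end. In its frame: vertical hinge axis at x 100, y 0 mm; dark steel rail along y at x -152, y -140 to 160, 18 mm wide, top z 28; rule lines every 10 mm beside it.
- housing: round dark steel housing of the stay, 120 mm across, 69 mm high, on the board; origin on the hinge axis at table height. The rubber buffer hidden in it stops the arm 0.5 to 1.0 rad from the arm's resting end stop, differently each time. From first touch the knob needs about 1 N more per mm; over about 20 N at the knob damages the rubber.
- stay_arm: arm of the stay: bar 16 mm wide, z 36 to 48 mm; origin on the hinge axis at table height, from there it points along its own -x. It turns clockwise seen from above, knob towards board +y. At its resting end stop it points 0.5 rad to the -y side of board -x; starts within 0.2 rad of that. Friction hinge: 2.4 N at the knob turns it, it stays where left, giving back a few mm off the buffer.
- knob (a point): centre of the upright black rubber knob with an aluminium band at the end of the arm: 18 mm in diameter, from z 30 to 72 mm above the table, 190 mm from the hinge axis.
- pointer (a point): free end of the slim pointer (5 mm wide, z 30 to 36 mm) that reaches out from below the knob in line with the arm towards the rule; 220 mm from the hinge axis.
- marker_grip (a point): centre of the upright tab of the aluminium marker on the rail: 24 mm (board x) by 14 mm (board y, its sliding direction: grip across this), z 39 to 69 mm; shoe 34 by 22 mm, z 29 to 39. Slides y -120 to 140 mm in the board frame, starts at -120 to -30; takes 1.5 N, stays put. Axes as the board's. Level with the pointer = same y in the board's frame.
- kettlebell: green kettlebell, 116 mm across, 174 mm high; origin under its centre. Bystander.
- spring_grip: red spring hand gripper lying flat, 150 by 106 mm, 26 mm high. Bystander.
- door_stop: small aluminium and rubber floor door stop, 52 mm across, 36 mm high. Bystander.
- slide_box: black plastic box 160 by 110 mm, 65 mm high, its sliding lid standing half back over its +x end. Bystander.

How it is judged:
By the outcome, as a careful person would: the job done as asked, in the order asked, and still so for the second after the job is handed in, with the robot touching nothing.
It also fails if it takes over 64 s, if anything falls off the work surface, if the arm or the gripper's body presses on something with over 40 N, if the wrist force passes 120 N, or if a joint passes its speed limit or range.

## Robot

A 7-joint arm with a two-finger parallel gripper is mounted at the origin on the work surface. World frame = base frame: x ahead of the robot, y to its left, z up, the work surface at z = 0. Lengths are in m, angles in rad, forces in N, time in s.
With the tool pointing down it reaches from about 0.4 to 0.925 m from the base axis. Payload 4.1 kg.
Tool frame: the origin (TCP) lies midway between the tips of the shut fingers; the grasp point (between the pads) lies 19 mm behind it (robot.grip_point_offset is the distance from the TCP to the grasp point, in m); z points along the fingers, y is the direction in which the jaws open and shut (so a half turn about z gives the same grasp; the last joint's range is limited). The gripper opens to 85 mm and grips with 20 to 120 N. Pads are 22 mm wide; open, the fingers measure 114 mm over their backs; the gripper's body (76 mm by 85 mm) begins 54 mm behind the grasp point. The pads swing forward as they close: fully open they stand 13 mm farther back than shut.
Start: joints at [-1.221, 0.398, 0.045, 1.537, -0.019, 1.207, -0.051], TCP at [0.282, 0.586, 0.231] pointing down, gripper open.
Joint ranges: [-2.82, 2.82], [-0.49, 2.23], [-1.37, 1.46], [0, 2.46], [-1.36, 4.5], [0.23, 2], [-2.94, 2.94]. Speed limits (rad/s): [2.57, 2.57, 3.14, 3.14, 3.14, 3.14, 3.14].

## Interface

Orientations are given as a rotation vector (axis times angle).
In Python, from bench import robot gives the robot as it stands. Calls block until the motion is done:
- robot.goto(position, orientation): joint-space move of the TCP to a pose.
- robot.move_l(position, rot=None, vel=0.15, max_force=None): straight line of the TCP; rot=None keeps the orientation; vel is the mean speed in m/s. With max_force (N) it stops when the force on the tool has changed by that much, and returns True; else False.
- robot.move_j(angles): joint-space move.
- robot.command_gripper(opening): finger opening in m; the grip force is fixed at half the most; returns when the fingers have stopped.
- robot.dwell(seconds).
- robot.ik(position, orientation): joint angles nearest the present ones, or None.
- robot.observe(): the state.
- robot.capture(name): name is "scene" or "top" or "wrist"; returns a dict with "img" (400x640x3 uint8, red, green, blue), "fx", "fy", "cx", "cy" (pixels), "rvec" (rotation vector, rad) and "tvec" (3), from world to camera coordinates, as OpenCV has them; the wrist camera has in their place "hand_eye" (4x4, takes a point from camera to tool coordinates, whose origin is the TCP and whose axes are the flange's). Camera axes: x right, y down, z forward; pixel columns grow to the right and rows downward; lengths in m; the calibration is good to about 2 mm. A picture is of the moment at which its call begins: read the wrist's pose just before it. There is no depth.
A pose or a line that the arm cannot do raises robot.PlanningError and nothing moves.
- robot.sign_off(): hands the job in, once; it reports no verdict.
The state is a dict: "t": time; "qpos": joint angles; "joint_vel": joint speeds; "effort": joint torques, N m; "tool_pos": TCP position; "tcp_rot": TCP orientation; "wrist_force": force on the tool from outside, world axes, zero at the start; "torque": the same for the moment, N m; "grip_width": finger opening in m.
Only numpy, scipy, OpenCV 4.12 (cv2) and the standard library are available. Lean on these libraries where they do the work, as an engineer would, in place of code of your own. Each camera call takes 0.05 s, during which the arm holds its last target. There are 200 camera calls.

## Working session

There is one attempt and no reset: what is moved stays moved. The work goes in short steps, each a Python script; the robot and the scene stay as the last script left them, time stands still between calls to the robot, and variables do not carry over. Pictures are saved under pics/ and viewed, about 8 in all and at most 12, crops included, and the job is handed in when it is done.

```bash
ls; mkdir -p pics
python3 - <<'E'
from bench import robot
import cv2,json,numpy as np
for n in("top","scene"):
    c=robot.capture(n); cv2.imwrite(f"pics/{n}0.png",c["img"][:,:,::-1])
    print(n,{k:np.round(v,4).tolist() for k,v in c.items() if k!="img"})
s=robot.observe();print({k:np.round(v,3).tolist() for k,v in s.items()})
E
```

```text
pics
top {'fx': 365.3673, 'fy': 365.3673, 'cx': 325.795, 'cy': 196.7812, 'rvec': [2.1686, -2.0505, 0.2028], 'tvec': [-0.0319, 0.5743, 0.9405]}
scene {'fx': 450.3474, 'fy': 450.3474, 'cx': 325.2014, 'cy': 197.5004, 'rvec': [2.2628, 0.5917, -0.2537], 'tvec': [-0.4766, -0.1621, 1.6746]}
{'t': 0.1, 'qpos': [-1.221, 0.399, 0.045, 1.538, -0.019, 1.207, -0.051], 'joint_vel': [-0.001, -0.002, 0.002, -0.002, -0.0, -0.0, 0.0], 'effort': [0.004, -47.626, 1.37, -25.495, 0.012, 0.005, -0.0], 'tool_pos': [0.282, 0.585, 0.23], 'tcp_rot': [-0.699, -3.063, 0.003], 'wrist_force': [0.539, 0.19, 0.555], 'torque': [0.031, 0.02, -0.002], 'grip_width': 0.085}
```

View pics/top0.png

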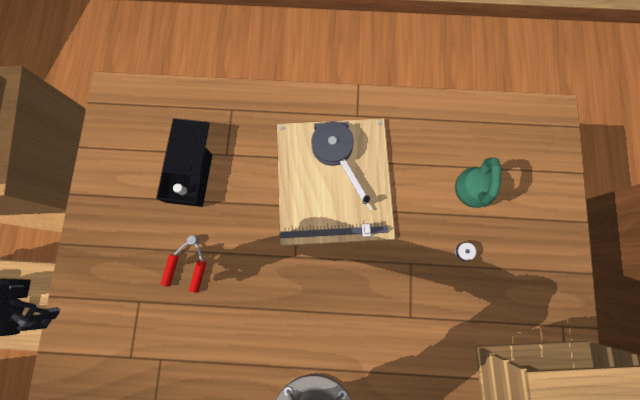

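View pics/scene0.png

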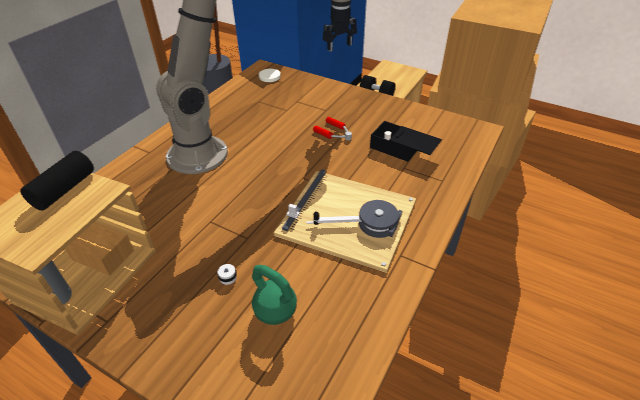

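The top view shows the board at corners (278,125), (384,119), (394,239), (281,244), hinge cap (333,141), knob about (366,199) and marker (367,230). The scene view agrees: marker and knob are at the near end of the rule, with the kettlebell and door stop off to the side.

```bash
cat > h.py <<'E'
from bench import robot
import cv2,numpy as np
from scipy.spatial.transform import Rotation as R
def cam(c,s=None):
    """returns K, R_wc, t_wc (world->cam)"""
    K=np.array([[c["fx"],0,c["cx"]],[0,c["fy"],c["cy"]],[0,0,1]])
    if "rvec" in c: return K,R.from_rotvec(c["rvec"]).as_matrix(),np.array(c["tvec"])
    T=np.eye(4);T[:3,:3]=R.from_rotvec(s["tcp_rot"]).as_matrix();T[:3,3]=s["tool_pos"]
    W=np.linalg.inv(T@np.array(c["hand_eye"]));return K,W[:3,:3],W[:3,3]
def back(C,uv,z):
    K,Rm,t=C;o=-Rm.T@t
    d=(Rm.T@np.linalg.inv(K)@np.c_[np.array(uv,float),np.ones(len(uv))].T).T
    return o+d*((z-o[2])/d[:,2])[:,None]
def proj(C,P):
    K,Rm,t=C
    return cv2.projectPoints(np.array(P,float),cv2.Rodrigues(Rm)[0],t,K,None)[0][:,0]
def down(yaw): # tool down, jaw axis y at yaw from world y
    return (R.from_euler('z',yaw)*R.from_rotvec([0,np.pi,0])).as_rotvec()
E
python3 - <<'E'
from h import *
c=robot.capture("top");C=cam(c)
print(back(C,[(278,125),(384,119),(394,239),(281,244)],.018).round(3))
print("hinge",back(C,[(333,141)],.069).round(3),"knob",back(C,[(366,199)],.072).round(3),"mark",back(C,[(367,230)],.069).round(3))
cw=robot.capture("wrist");print(np.round(cw["hand_eye"],3),cw["fx"])
for y in (0,.1,-.1,np.pi): print(y,robot.ik([.60,0.0,.42],down(y)))
print(robot.ik([.5,-.06,.3],down(0)))
E
```

```text
[[ 0.793  0.155  0.018]
 [ 0.829 -0.159  0.018]
 [ 0.474 -0.195  0.018]
 [ 0.443  0.117  0.018]]
hinge [[ 0.733 -0.011  0.069]] knob [[ 0.572 -0.108  0.072]] mark [[ 0.489 -0.114  0.069]]
[[-0.    -0.955 -0.297  0.075]
 [ 1.    -0.    -0.     0.   ]
 [ 0.    -0.297  0.955 -0.142]
 [ 0.     0.     0.     1.   ]] 357.1037962378662
0 [-0.49696592  0.26279924  0.56021097  1.36307746 -0.13850096  1.55459939
  1.62069407]
0.1 [-0.48708021  0.26120879  0.54652096  1.36282322 -0.13464093  1.55439149
  1.71725943]
-0.1 [-0.50886821  0.26480021  0.57677489  1.36338165 -0.1432274   1.55487312
  1.52490133]
3.141592653589793 [-0.70073068  0.31524686  0.86259447  1.36795949 -0.23773125  1.56477359
 -1.43252731]
[-0.61971863  0.10085693  0.71234459  1.79473141 -0.06893442  1.27109031
  1.68128466]
```

Run:
```python
from h import *
robot.goto([.52,-.02,.26],down(.1)); robot.dwell(.2)
s=robot.observe();c=robot.capture("wrist");np.save("w1.npy",dict(s=s,c=c),allow_pickle=True)
cv2.imwrite("pics/w1.png",c["img"][:,:,::-1]);print(s["t"],s["tool_pos"],s["tcp_rot"])
```

```text
2.725 [ 0.52010669 -0.01938676  0.25992721] [ 1.58693433e-01 -3.13747975e+00  2.62562382e-05]
```

View pics/w1.png

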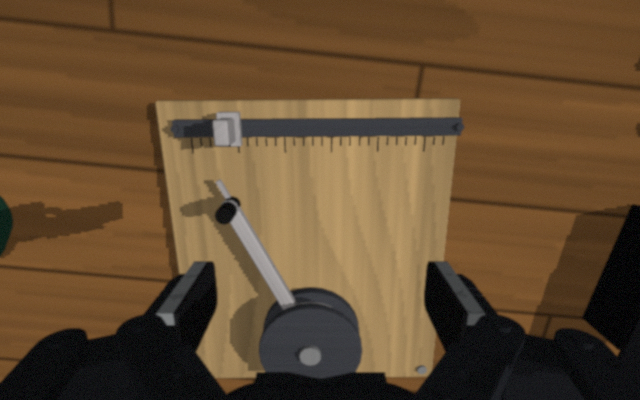

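The wrist view (robot side up) shows board near corners at (157,102) and (460,99), rail ends (172,130) and (462,127), and marker tab top about (221,131). The knob top is near (226,213), pointer tip (219,181), and hinge cap (310,356).

```bash
cat >> h.py <<'E'
def w2b(B,P): # B=(x,y,yaw)
    P=np.atleast_2d(P);c,s=np.cos(B[2]),np.sin(B[2]);d=P[:,:2]-B[:2]
    return np.c_[d[:,0]*c+d[:,1]*s,-d[:,0]*s+d[:,1]*c,P[:,2]]
def b2w(B,P):
    P=np.atleast_2d(P);c,s=np.cos(B[2]),np.sin(B[2])
    return np.c_[B[0]+P[:,0]*c-P[:,1]*s,B[1]+P[:,0]*s+P[:,1]*c,P[:,2]]
def draw(im,C,B,th,my):
    """overlay model; th arm angle from board -x toward +y, my marker y; in board coords"""
    L=lambda P,col:cv2.polylines(im,[np.round(proj(C,b2w(B,P))*8).astype(int)],True,col,1,cv2.LINE_AA,3)
    L([(a*.18,b*.16,.018) for a,b in((-1,-1),(1,-1),(1,1),(-1,1))],(0,255,0))
    L([(-.152+a*.009,b,.028) for a,b in((-1,-.14),(1,-.14),(1,.16),(-1,.16))],(0,255,255))
    L([(-.152+a*.012,my+b*.007,.069) for a,b in((-1,-1),(1,-1),(1,1),(-1,1))],(255,0,255))
    a=np.linspace(0,2*np.pi,24);u=np.array([-np.cos(th),np.sin(th)]);h=np.array([.1,0])
    k=h+.19*u;L([(k[0]+.009*np.cos(i),k[1]+.009*np.sin(i),.072) for i in a],(255,255,0))
    L([(.1+.06*np.cos(i),.06*np.sin(i),.069) for i in a],(255,0,0))
    L([(*h,.036),(*(h+.22*u),.036)],(0,0,255))
E
python3 - <<'E'
from h import *
from scipy.optimize import least_squares
d=np.load("w1.npy",allow_pickle=True).item();C=cam(d["c"],d["s"])
P=np.array([(-.18,-.16,.018),(-.18,.16,.018),(-.152,-.14,.028),(-.152,.16,.028)])
uv=np.array([(157,102),(460,99),(172,130),(462,127)])
r=least_squares(lambda B:(proj(C,b2w(B,P))-uv).ravel(),[.635,-.02,.1]);B=r.x
print(B,r.fun.round(1));np.save("B.npy",B)
k=w2b(B,back(C,[(226,213)],.072))[0];p=w2b(B,back(C,[(219,181)],.036))[0];m=w2b(B,back(C,[(221,131)],.069))[0]
print("knob",k,np.hypot(k[0]-.1,k[1]),np.arctan2(k[1],.1-k[0]),"ptr",p,np.hypot(p[0]-.1,p[1]),np.arctan2(p[1],.1-p[0]),"mark",m,"hinge",w2b(B,back(C,[(310,356)],.075)))
th=np.arctan2(p[1],.1-p[0])
im=cv2.resize(d["c"]["img"][:,:,::-1],None,fx=2,fy=2,interpolation=2);C[0][:2]*=2
draw(im,C,B,th,m[1]);cv2.imwrite("pics/w1o.png",im[150:,250:1000][:600])
E
```

```text
[ 0.63913432 -0.01879883  0.11059121] [-3.4  0.1  2.1 -0.   0.6  0.3  0.8  0.4]
knob [-0.07632364 -0.08023337  0.072     ] 0.19371995290691046 -0.4270328525114391 ptr [-0.09944197 -0.09468009  0.036     ] 0.2207745853445043 -0.44322393243943686 mark [-0.15546661 -0.0786343   0.069     ] hinge [[ 0.09197024 -0.00091538  0.075     ]]
```

View pics/w1o.png

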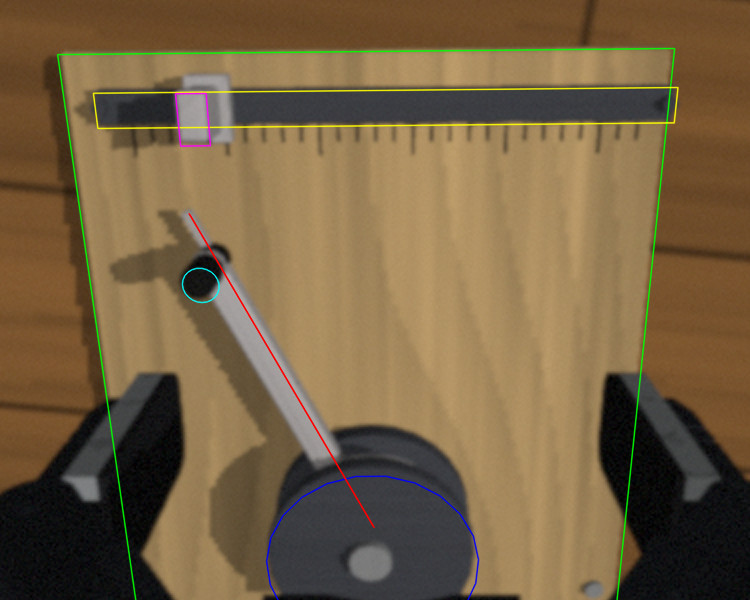

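Run:
```python
from h import *
d=np.load("w1.npy",allow_pickle=True).item();C=cam(d["c"],d["s"]);B=np.load("B.npy")
t=np.array([(135,133),(227.5,132),(320,131),(413,130),(505,129),(598,128),(637,127.5)]);uv=(t+[250,150])/2
print(w2b(B,back(C,uv,.0185)).round(4))
im=cv2.resize(d["c"]["img"][:,:,::-1],None,fx=4,fy=4,interpolation=cv2.INTER_CUBIC)
cv2.imwrite("pics/w1l.png",im[360:900,590:1090]) 
cv2.imwrite("pics/w1lr.png",np.hstack([im[360:940,590:1090],im[360:940,1640:1900]]))
```

```text
[[-0.1388 -0.1241  0.0185]
 [-0.1389 -0.0746  0.0185]
 [-0.139  -0.025   0.0185]
 [-0.139   0.0247  0.0185]
 [-0.1391  0.0739  0.0185]
 [-0.1391  0.1236  0.0185]
 [-0.1392  0.1444  0.0185]]
```

View pics/w1lr.png

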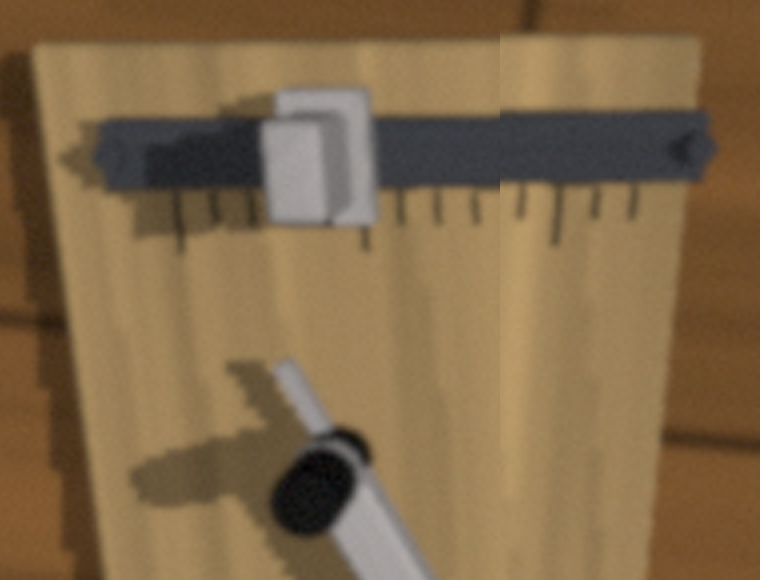

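Ticks and rail agree with the fitted board to about 0.5 mm along the rule. The arm stands at about -0.44 rad and the marker at y about -79 mm. Next is the push.

```bash
cat > push.py <<'E'
from h import *
B=np.load("B.npy")
def pose(a,z,gap=.020):
    u=np.array([-np.cos(a),np.sin(a)]);t=np.array([np.sin(a),np.cos(a)])
    p=np.array([.1,0])+.19*u-gap*t
    yaw=B[2]-a-np.pi/2
    c,s=np.cos(B[2]),np.sin(B[2]);tw=np.array([t[0]*c-t[1]*s,t[0]*s+t[1]*c,0])
    return b2w(B,[(*p,z)])[0],down(yaw),tw
E
python3 - <<'E'
from push import *
for a in(-.52,-.2,.1,.5):
    p,r,_=pose(a,.052);print(p.round(3),np.round(robot.ik(p,r),2))
robot.command_gripper(0)
p,r,t=pose(-.52,.15);robot.goto(p,r)
p,r,t=pose(-.52,.052);print("hit",robot.move_l(p,r,max_force=8)); robot.dwell(.3)
f0=np.mean([robot.observe()["wrist_force"] for _ in range(5)],0)
F=[]; 
for a in np.arange(-.51,-.29,.01):
    p,r,t=pose(a,.052)
    h=robot.move_l(p,r,vel=.04,max_force=10);s=robot.observe()
    F.append((round(a,3),round(-(s["wrist_force"]-f0)@t,2)))
    if h: print("STOP");break
print(f0.round(2),F,s["t"],s["tool_pos"]-p)
E
```

```text
[ 0.597 -0.136  0.052] [-0.31  0.61  0.64  1.81 -0.46  0.88  1.17]
[ 0.564 -0.085  0.052] [-0.44  0.56  0.68  1.91 -0.46  0.83  0.79]
[ 0.549 -0.03   0.052] [-0.57  0.54  0.71  1.96 -0.47  0.82  0.41]
[0.555 0.046 0.052] [-0.73  0.56  0.75  1.94 -0.51  0.84 -0.09]
hit False
[0.83 0.75 0.71] [(np.float64(-0.51), np.float64(0.44)), (np.float64(-0.5), np.float64(0.17)), (np.float64(-0.49), np.float64(1.29)), (np.float64(-0.48), np.float64(1.25)), (np.float64(-0.47), np.float64(-1.0)), (np.float64(-0.46), np.float64(-0.1)), (np.float64(-0.45), np.float64(0.54)), (np.float64(-0.44), np.float64(2.58)), (np.float64(-0.43), np.float64(2.5)), (np.float64(-0.42), np.float64(1.44)), (np.float64(-0.41), np.float64(2.14)), (np.float64(-0.4), np.float64(1.05)), (np.float64(-0.39), np.float64(2.17)), (np.float64(-0.38), np.float64(1.16)), (np.float64(-0.37), np.float64(1.95)), (np.float64(-0.36), np.float64(1.31)), (np.float64(-0.35), np.float64(1.78)), (np.float64(-0.34), np.float64(1.34)), (np.float64(-0.33), np.float64(0.87)), (np.float64(-0.32), np.float64(1.33)), (np.float64(-0.31), np.float64(1.92)), (np.float64(-0.3), np.float64(1.07)), (np.float64(-0.29), np.float64(1.51))] 11.1333 [-1.33177004e-04  2.62628848e-04 -3.29821462e-05]
```

Run:
```python
from push import *
f0=np.array([.83,.75,.71])-0
def f(n=1):
    v=[]
    for _ in range(n):
        v.append(-(np.array(robot.observe()["wrist_force"])-f0)@t)
        if n>1: robot.dwell(.03)
    return np.mean(v)
F=[]
for a in np.r_[np.arange(-.27,-.03,.02),np.arange(-.03,.56,.008)]:
    p,r,t=pose(a,.052)
    h=robot.move_l(p,r,vel=.05,max_force=10);x=f();F.append((float(round(a,3)),float(round(x,1))))
    if h: print("STOP");break
    if x>5.5:
        x=f(6);F.append(("avg",float(round(x,2))))
        if x>7: break
s=robot.observe();print(F,s["t"],s["tool_pos"]-p,a)
```

```text
[(-0.27, 1.2), (-0.25, 0.3), (-0.23, 1.4), (-0.21, 1.9), (-0.19, 1.7), (-0.17, 0.7), (-0.15, 1.1), (-0.13, 0.9), (-0.11, 0.6), (-0.09, 1.5), (-0.07, 1.9), (-0.05, 0.4), (-0.03, 1.0), (-0.022, 2.4), (-0.014, 2.5), (-0.006, 3.0), (0.002, 2.1), (0.01, 1.9), (0.018, 3.0), (0.026, 2.4), (0.034, 1.8), (0.042, 1.4), (0.05, 2.6), (0.058, 2.1), (0.066, 1.8), (0.074, 1.2), (0.082, 2.3), (0.09, 2.4), (0.098, 2.6), (0.106, 2.3), (0.114, 1.9), (0.122, 2.0), (0.13, 2.0), (0.138, 2.0), (0.146, 2.6), (0.154, 2.7), (0.162, 3.2), (0.17, 1.7), (0.178, 3.1), (0.186, 2.3), (0.194, 3.7), (0.202, 5.9), ('avg', 5.52), (0.21, 6.3), ('avg', 6.74), (0.218, 6.8), ('avg', 7.18)] 22.7333 [-6.42145625e-05 -1.81022362e-03  4.17168772e-05] 0.218
```

Run:
```python
from push import *
p,r,t=pose(.218,.052); robot.move_l(p-.03*t,r,vel=.08)
s=robot.observe();q=np.array(s["tool_pos"]);robot.move_l(q+[0,0,.09],vel=.2)
print(pose(.218,.2)[0])
robot.command_gripper(.085)
robot.goto([.505,.01,.20],down(B[2]));robot.dwell(.2)
s=robot.observe();c=robot.capture("wrist");np.save("w2.npy",dict(s=s,c=c),allow_pickle=True)
im=cv2.resize(c["img"][:,:,::-1],None,fx=2,fy=2,interpolation=cv2.INTER_CUBIC)
C=cam(c,s);print(proj(C,b2w(B,[(-.115,.043,.036),(-.152,-.079,.069),(-.088,.04,.072)])))
cv2.imwrite("pics/w2.png",c["img"][:,:,::-1]);print(s["t"])
```

```text
[ 0.5474743  -0.00727853  0.2       ]
[[320.08536058 193.00572095]
 [162.19124577 159.34299498]
 [316.41622687 237.16290669]]
26.1083
```

View pics/w2.png

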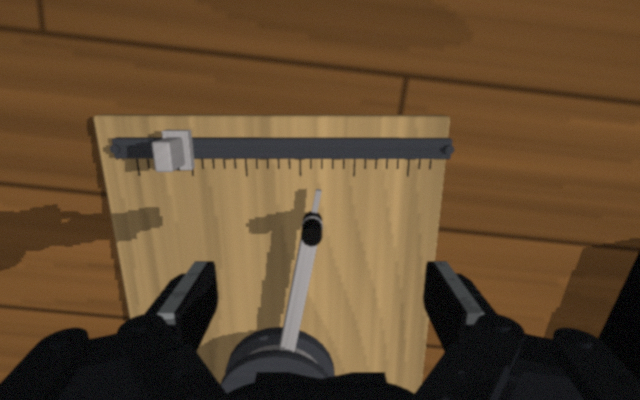

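Pointer tip is near (319,189) and the marker tab top near (163,154). I'll zoom in to refine.

Run:
```python
from push import *
d=np.load("w2.npy",allow_pickle=True).item();c=d["c"]
im=cv2.resize(c["img"][115:215,250:390][:,:,::-1],None,fx=5.5,fy=5.5,interpolation=cv2.INTER_CUBIC)
cv2.imwrite("pics/w2z.png",im)
C=cam(c,d["s"]);print(w2b(B,back(C,[(319,189)],.036)),w2b(B,back(C,[(163,154)],.069)))
print(w2b(B,back(C,[(138,168),(246,168),(300,168),(354,168),(408,168)],.0185))[:,:2].round(4))
```

```text
[[-0.1187133   0.04203887  0.036     ]] [[-0.15616589 -0.07782767  0.069     ]]
[[-0.134  -0.1251]
 [-0.1339 -0.0254]
 [-0.1339  0.0245]
 [-0.1339  0.0743]
 [-0.1338  0.1241]]
```

View pics/w2z.png

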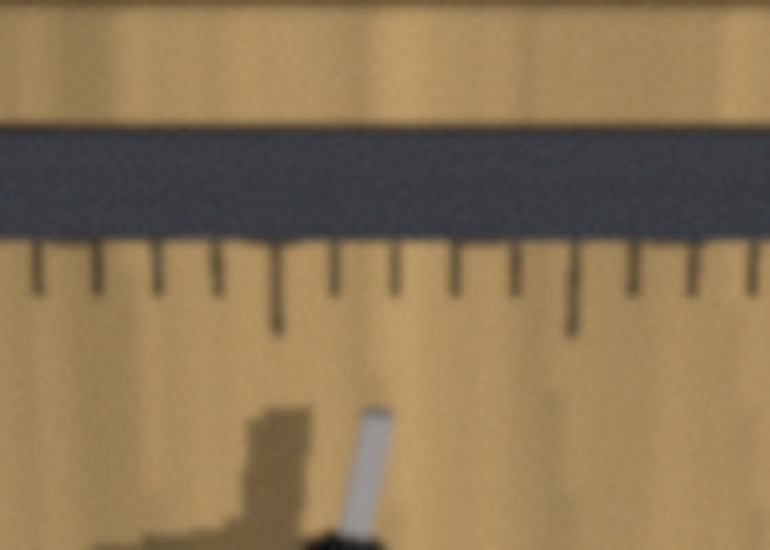

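Run:
```python
from push import *
r=down(B[2]);W=lambda y,z:b2w(B,[(-.152,y,z)])[0]
robot.command_gripper(.05)
robot.goto(W(-.078,.13),r)
print("hit",robot.move_l(W(-.078,.044),vel=.12,max_force=6))
robot.command_gripper(0); s=robot.observe();print("width",s["grip_width"],s["t"])
print("hit",robot.move_l(W(.042,.044),vel=.06,max_force=15));robot.dwell(.3)
s=robot.observe();print(w2b(B,s["tool_pos"]),(s["wrist_force"]).round(1))
robot.command_gripper(.04)
robot.move_l(W(.042,.15),vel=.15)
robot.command_gripper(.085)
robot.goto(b2w(B,[(-.14,.042,.20)])[0],r);robot.dwell(.2)
s=robot.observe();c=robot.capture("wrist");np.save("w3.npy",dict(s=s,c=c),allow_pickle=True)
im=cv2.resize(c["img"][115:235,230:410][:,:,::-1],None,fx=4.4,fy=4.4,interpolation=cv2.INTER_CUBIC)
cv2.imwrite("pics/w3.png",im);print(s["t"],s["tool_pos"])
```

```text
hit False
width 0.012501345764178098 28.5083
hit False
[[-0.1511294   0.04162121  0.04479267]] [-0.4 -0.7  7.1]
33.2333 [0.49423634 0.00745849 0.19894213]
```

View pics/w3.png

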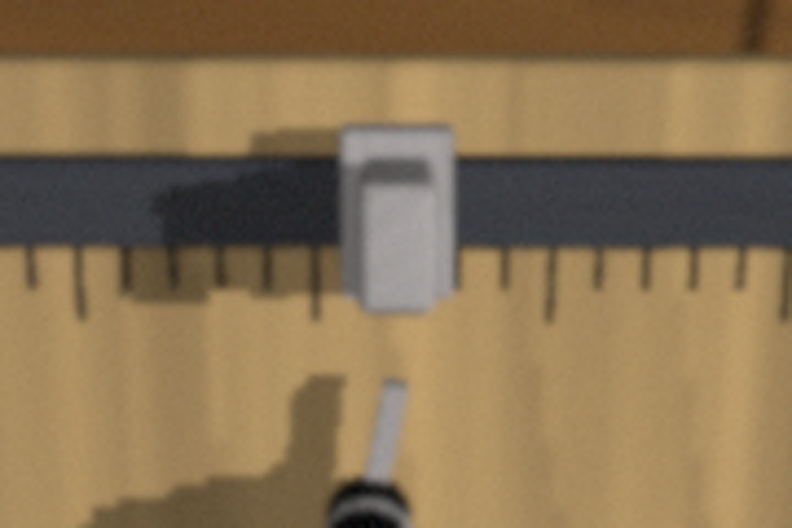

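Run:
```python
from push import *
d=np.load("w3.npy",allow_pickle=True).item();C=cam(d["c"],d["s"])
g=lambda x,y,z:w2b(B,back(C,[(230+x/4.4,115+y/4.4)],z))[0].round(4)
print("ptr",g(395.5,382,.036),"shoe near",g(398,128,.039),"shoe far",g(399,292,.039),"tab",g(397.5,245,.069))
print("ticks",g(316,300,.0185),g(550,300,.0185))
```

```text
ptr [-0.1182  0.0417  0.036 ] shoe near [-0.1704  0.0422  0.039 ] shoe far [-0.1379  0.0424  0.039 ] tab [-0.1542  0.0421  0.069 ]
ticks [-0.1308  0.0248  0.0185] [-0.1308  0.0744  0.0185]
```

```bash
python3 -c "
from bench import robot
robot.sign_off();print(robot.observe()['t'])"
```

```text
the job is handed in; nothing more can be done
the job is handed in; nothing more can be done
```

I pressed the stay arm round to its buffer, slid the marker level with the pointer, let go and handed the job in. The robot clock read 33.2 s at the last picture, just before hand-in.

- **Buffer:** the force at the knob was steady at about 2 N, then rose clearly from about 0.19 rad past board −x. That is about 0.69 rad from the resting end stop. I stopped at 7.2 N total, well under the 20 N limit, and backed off.
- **Arm position:** it gave back a little and now points about 0.19 rad past board −x. The pointer tip is at about y 42 mm. It did not move measurably while I slid the marker.
- **Marker:** the last wrist picture put the pointer at y 41.7 mm and the marker at 42.1–42.4 mm. The two agree to about 0.5 mm, and nothing was touching them.

**Disagreements and unchecked points:**
- The printed distance between the board's near corners came out about 3 mm shorter than the model. I relied on the rail ends and the rule lines, which agreed to about 0.5 mm.
- There is no direct reading of the buffer. That the arm is still bearing on it rests on the force rise and on the arm settling where hinge friction holds it.
- I did not take a final picture of the other items. The robot's moves were all at the board, away from them.

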